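Hang the work lamp and bring the gouge to the panel

ROBOT

A 6-joint arm with a two-finger parallel gripper is mounted at the origin on the work surface. World frame = base frame: x ahead of the robot, y to its left, z up, the work surface at z = 0. Lengths are in m, angles in degrees, forces in N, time in s.
With the tool pointing down it reaches from about 0.275 to 0.775 m from the base axis. Payload 14.6 kg.
Tool frame: the origin (TCP) lies midway between the tips of the shut fingers; the grasp point (between the pads) lies 19 mm behind it; z points along the fingers, y is the line along which they close (so a half turn about z gives the same grasp; the last joint's range is limited). The gripper opens to 85 mm and grips with 20 to 120 N. Pads are 22 mm wide; open, the fingers measure 114 mm over their backs; the gripper's body (76 mm by 85 mm) begins 54 mm behind the grasp point. The pads swing forward as they close: fully open they stand 13 mm farther back than shut.
Start: joints at [67.305, 15.075, -2.767, 72.158, 0, 81.102], TCP at [0.125, 0.51, 0.231] pointing down, gripper open.
Joint ranges: [-151.79, 151.79], [-50.71, 97.33], [-67.44, 78.34], [-121.81, 120.89], [-77.56, 73.72], [-180, 180]. Speed limits (degrees/s): [108.29, 108.29, 147.25, 159.86, 180, 180].

INTERFACE

Orientations are given as [roll, pitch, yaw] about the fixed x, y, z axes, in that order (R = Rz(yaw) Ry(pitch) Rx(roll)).
In Python, from rig import ctrl gives the robot as it stands.
- The arm moves only by the shell command python3 -m inch 'ROWS' [FORCE]. ROWS is a JSON object whose one key "series" holds one flat list of numbers, 5 for each row, row after row: the shift along the tool's x, y, z in m, then the turn about the tool's z in degrees, then the closure, from 0 (fully open) to 1 (shut). A call has exactly 8 rows; each row is the pose to reach, as a shift and turn from the pose commanded when the call began, along the tool's axes at that moment; what a row does not reach only later rows make up. A row lasts 1/12 s, in which the tool goes at most 41.7 mm and 7.16 degrees, less where a joint would pass 70% of its speed; a pose out of reach is approached as far as the arm can. A call with a gripper value outside its range is refused whole. The fingers move at their own pace and stop on an object; FORCE is the grip in N (left out, the last holds). Time passes only in rows, so rows that repeat a pose let the fingers close, or fill a call up. It gives the time, the measured TCP pose, the force, the opening and the grip force at its end, in the units of the state.
- ctrl.state(): the state, without advancing time (a new reading comes with each control period).
- ctrl.camera(name): name is "scene" or "side" or "wrist"; returns the picture (480x640x3 uint8, red, green, blue); there is no depth.
- ctrl.calibration(name): a dict with "intrinsics" (3x3 intrinsics, pixels), "R" (3x3) and "t" (3): a world point X has camera coordinates R X + t. Camera axes: x right, y down, z forward; pixel columns grow to the right and rows downward; lengths in m; the calibration is good to about 2 mm. A picture is of the moment at which its call begins: read the wrist's pose just before it. calibration takes no time and is no camera call; for the wrist camera it gives the pose at the moment of the call.
- ctrl.finish_job(): hands the job in; it is judged then, once.
The state is a dict: "t": time; "joint_positions": joint angles; "dq": joint speeds; "effort": joint torques, N m; "position": TCP position; "tcp_rot": TCP orientation; "ft_force": force on the tool from outside, world axes, zero at the start; "ft_torque": the same for the moment, N m; "gripper_width": finger opening in m; "finger_force": force on a finger pad.
Only numpy, scipy, OpenCV 4.12 (cv2) and the standard library are available. Lean on these libraries where they do the work, as an engineer would, in place of code of your own. Each camera call takes 0.05 s, during which the arm holds its last target. There are 200 camera calls.

TASK

Get ready to carve the plain round boss, the one still uncut, on the wooden panel: first hang the yellow work lamp by its handle on the hook of the lamp stand, lens facing away from the post, and let go of it. Then draw the dark-handled gouge with the brass ferrule up out of the tool block, lean it over to a carving slant of about 45 degrees, and hold it raised with its cutting edge 1 to 3 cm above the middle of the boss, without touching the panel. Finish while still holding the gouge there in the gripper; leave the other two tools in the block and do not disturb the glue bottles.

Things in the scene. Friction and masses are not known exactly. Their poses are not given: they have to be found in the camera images.
- lamp: loose cordless work lamp, 0.2-0.45 kg: yellow and black body 116 wide (its y) x 50 deep (its x) x 105 mm tall, white lens on its -x face; on top a rigid black U handle: round bar 12 mm thick along y, centre line 170 mm above the foot, straight to 36 mm either side of the middle, then legs down at y = +-48 mm. 59 mm free height from body top to bar. Origin: centre of underside, z up
- lamp_handle (a point): middle of the lamp's handle bar (on the bar's centre line, 170 mm above the lamp's foot); axes as the lamp's
- lamp_lens (a point): centre of the lamp's white lens, on its -x face, 25 mm in front of the plane of the handle and 58 mm above its foot
- stand: fixed steel lamp stand: flat base 110 x 130 x 14 mm, post 16 mm thick with a round black top, 244 mm high; a hook of 9 mm round bar leaves the post near its top towards the stand's -x. Origin on the bench in the post's axis, z up
- hook (a point): low place of the hook, on top of its 9 mm bar, 217 mm above the bench, 65 mm from the post's axis. From here the bar rises to its tip, 23 mm further out along the stand's -x (tip's top 238 mm above the bench, its end 93 mm from the post's axis), and gently to 228 mm at the post. A hung handle's centre line lies about 6 mm above this point. Axes as the stand's
- block: fixed wooden tool block 75 (x) x 200 (y) x 85 mm tall with three upright bored holes of 17 mm in a row along its y, 60 mm apart, each holding a carving tool blade down, the tool's ferrule resting on the block's top. Origin: centre of the underside
- gouge: the loose gouge to draw, about 0.09 kg: dark wooden handle, brass ferrule, brass ring near the butt; in any of the three holes. Origin on its axis at the ferrule's foot (on the block's top as it stands), z along the axis to the butt. Handle and ferrule 25 mm thick, 115 mm long above the origin (straight from 35 to 88 mm); steel blade 72 mm long below it, in the hole, at most 15 mm wide
- gouge_grip (a point): on the gouge's axis 62 mm above its origin, in the straight part of the handle, 53 mm below the butt and 134 mm from the cutting edge
- gouge_edge (a point): middle of the gouge's cutting edge, on its axis 72 mm below its origin
- chisel_a: another loose carving tool in the block, light wooden handle, steel ferrule, same sizes and origin as the gouge: leave it there
- chisel_b: a third loose carving tool in the block, light wooden handle, steel ferrule, same sizes and origin as the gouge: leave it there
- panel: fixed carved wooden panel lying on the bench, 106 (x) x 270 (y) x 18 mm, frame 18 mm high round a ground 12 mm high; two carved rosettes and, towards its -y end, a plain uncut boss. Origin: centre of the underside
- boss (a point): centre of the flat top of the plain round boss: 62 mm across, its top 18 mm above the bench; axes as the panel's, z up
- glue_a: loose white glue bottle with red spout, 62 mm across, 172 mm tall, standing beyond the panel: leave it standing. Origin: centre of the underside
- glue_b: a second such glue bottle, same sizes: leave it standing
Things that resemble listed ones, but are neither listed nor needed, are in the scene too. Leave any blue or red look-alike of the lamp alone.

How it is judged:
By the outcome, as a careful person would: the job done as asked, in the order asked, and still so for the second after the job is handed in, while the arm keeps its last pose, push and grip.
It also fails if it takes over 64 s, if anything falls off the work surface, if the arm or the gripper's body presses on something with over 40 N, if the wrist force passes 120 N, or if a joint passes its speed limit or range.

## Working session

There is one attempt and no reset: what is moved stays moved. The work goes in short steps, Python scripts to look and compute and a shell command to move; the robot and the scene stay as the last step left them, time stands still between calls to the robot, and variables do not carry over. Pictures are saved under pics/ and viewed, at most 10 in all, crops included, and the job is handed in when it is done.

```bash
ls; mkdir -p pics; python3 - <<'E'
from rig import ctrl
import cv2,numpy as np
s=ctrl.state(); print(s)
for n in ["scene","side","wrist"]:
    im=ctrl.camera(n); cv2.imwrite(f"pics/{n}0.png",im[:,:,::-1]); c=ctrl.calibration(n)
    print(n,np.round(c["intrinsics"],1).tolist(),np.round(c["R"],3).tolist(),np.round(c["t"],3).tolist())
E
```

```text
pics
{'t': 0.0, 'joint_positions': array([ 6.73061965e+01,  1.50991596e+01, -2.80502436e+00,  7.21589487e+01,
       -7.89760707e-04,  8.11014294e+01]), 'dq': array([-0.01403142,  0.00419904,  0.00320062,  0.01072321, -0.00109507,
       -0.15518057]), 'effort': array([ 1.08417877e-03, -6.37610865e+01,  3.84570479e+01,  1.37925570e-02,
       -1.56382316e-04,  6.31096583e-06]), 'position': array([0.12508828, 0.50958215, 0.23081408]), 'tcp_rot': array([-1.79937505e+02, -8.98546112e-03,  1.66204763e+02]), 'ft_force': array([-0.0210809 ,  0.39883694, -0.16423965]), 'ft_torque': array([0.07936514, 0.0074106 , 0.00226136]), 'finger_force': 0.0, 'gripper_width': 0.08571410685710547}
scene [[493.1, 0.0, 317.3], [0.0, 493.1, 237.7], [0.0, 0.0, 1.0]] [[-0.651, 0.759, 0.0], [0.503, 0.431, -0.749], [-0.569, -0.487, -0.663]] [0.405, -0.14, 1.477]
side [[499.3, 0.0, 310.2], [0.0, 499.3, 236.8], [0.0, 0.0, 1.0]] [[0.696, -0.718, 0.014], [-0.534, -0.531, -0.658], [0.48, 0.45, -0.753]] [-0.428, 0.367, 0.926]
wrist [[354.0, 0.0, 314.9], [0.0, 354.0, 243.4], [0.0, 0.0, 1.0]] [[0.238, 0.971, -0.001], [0.923, -0.226, 0.311], [0.302, -0.075, -0.95]] [-0.524, -0.041, 0.381]
```

View pics/scene0.png

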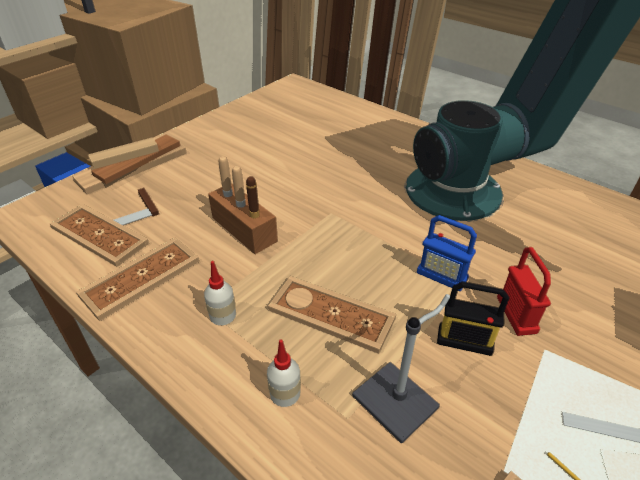

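View pics/side0.png

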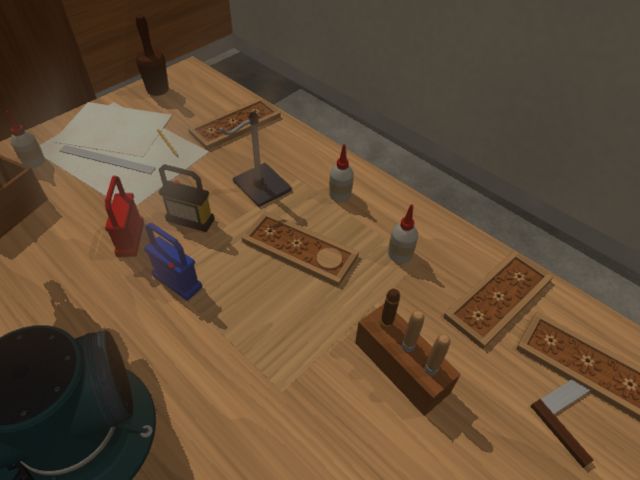

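The scene view shows the yellow lamp near (471,320), the stand post top at (413,324) and the hook tip at about (447,300). The gouge butt is at (252,180) and the boss at (300,298). In the side view they are: lamp (188,200), post top (253,116), gouge butt (393,293), boss (331,258). I'll zoom in for detail.

```bash
python3 - <<'E'
import cv2,numpy as np
a=cv2.imread("pics/scene0.png");b=cv2.imread("pics/side0.png")
f=lambda im,x,y,w,h,s:cv2.resize(im[y:y+h,x:x+w],None,fx=s,fy=s,interpolation=cv2.INTER_CUBIC)
top=np.hstack([f(a,350,270,160,120,2.5*1),f(b,150,100,160,120,2.5)])
bot=np.hstack([f(a,190,140,160,120,2.5),f(b,300,230,160,120,2.5)])
cv2.imwrite("pics/zoom0.png",np.vstack([top,bot]))
E
```

```text
(no output)
```

View pics/zoom0.png

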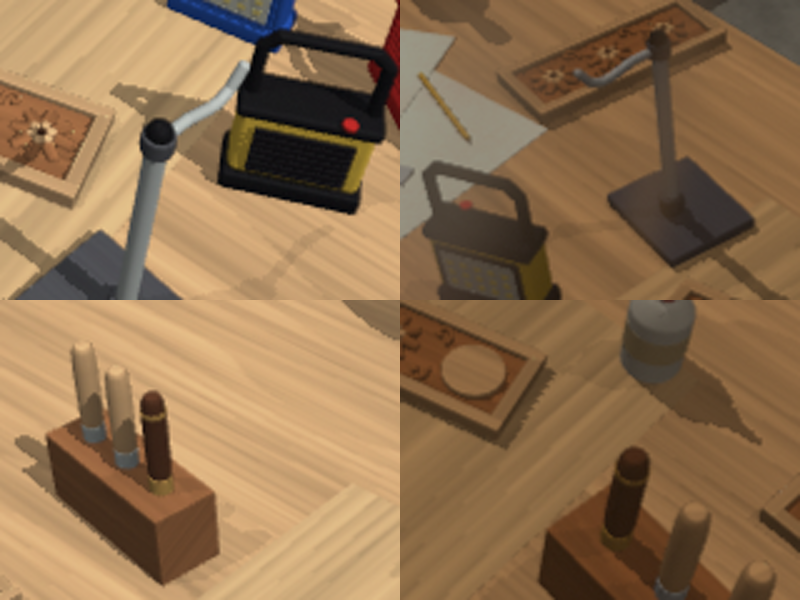

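View pics/wrist0.png

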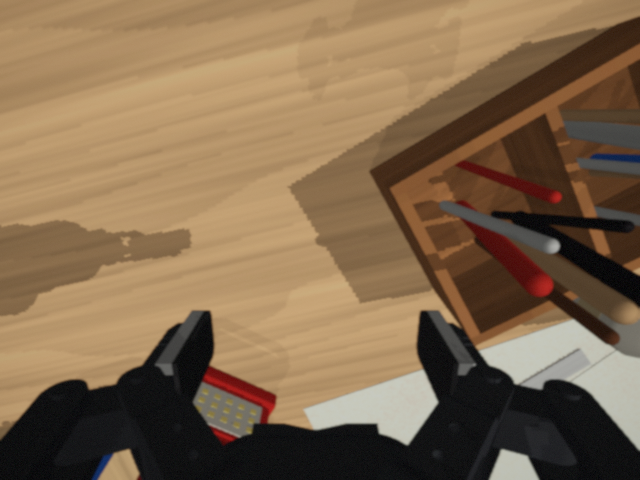

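The zoom shows that the side view sees the lamp's LED lens, and the scene view sees its back with the red switch. The hook points to the scene's right and the gouge stands at the scene-right end of the block. The wrist view shows only the tray and the red lamp. Next I triangulate.

```bash
cat > h.py <<'E'
from rig import ctrl
import numpy as np, cv2
C={n:ctrl.calibration(n) for n in("scene","side")}
def P(c):return np.array(c["intrinsics"])@np.c_[np.array(c["R"]),np.array(c["t"])]
def tri(a,b,ca=None,cb=None):
    X=cv2.triangulatePoints(P(ca or C["scene"]),P(cb or C["side"]),np.float64(a).reshape(2,1),np.float64(b).reshape(2,1))[:,0];X=X[:3]/X[3]
    e=[np.round(proj(X,c)-q,1) for c,q in((ca or C["scene"],a),(cb or C["side"],b))]
    return X,e
def proj(X,c):
    u=P(c)@np.r_[X,1];return u[:2]/u[2]
E
python3 - <<'E'
from h import *
Z=lambda n,u,v:{"s0":(350+u/2.5,270+v/2.5),"d0":(150+(u-400)/2.5,100+v/2.5),"s1":(190+u/2.5,140+(v-300)/2.5),"d1":(300+(u-400)/2.5,230+(v-300)/2.5)}[n]
for k,a,b in [("posttop",Z("s0",159,133),Z("d0",658,42)),("tip",Z("s0",244,66),Z("d0",578,76)),("barL",Z("s0",262,38),Z("d0",525,190)),("barR",Z("s0",385,50),Z("d0",430,168)),
 ("butt",Z("s1",152,398),Z("d1",633,455)),("ferr",Z("s1",161,487),Z("d1",617,538)),("boss",(300,298),Z("d1",475,371)),
 ("chisel mid butt",Z("s1",118,373),Z("d1",693,510)),("chisel far butt",Z("s1",83,348),Z("d1",760,568)),
 ("glueA",(213,264),(408,208)),("glueB",(281,343),(343,147)),("bluebar",(453,220),(165,232)),("redswitch",Z("s0",351,125),Z("d0",467,205))]:
    X,e=tri(a,b);print(k,np.round(X,3),e[0],e[1])
print(-np.array(C["scene"]["R"]).T@C["scene"]["t"],-np.array(C["side"]["R"]).T@C["side"]["t"])
E
```

```text
posttop [0.682 0.259 0.232] [ 0.1 -0. ] [0.1 0. ]
tip [0.594 0.272 0.232] [-0.1  0. ] [-0.1 -0. ]
barL [0.5   0.247 0.166] [-0.4  0.1] [-0.4 -0.1]
barR [0.454 0.327 0.172] [ 0.1 -0. ] [0.1 0. ]
butt [ 0.537 -0.282  0.197] [0.1 0. ] [ 0.2 -0. ]
ferr [ 0.536 -0.285  0.086] [-0.2 -0. ] [-0.3  0. ]
boss [ 0.625 -0.053  0.016] [-0.9 -0. ] [-0.8 -0. ]
chisel mid butt [ 0.529 -0.341  0.197] [-0.3 -0.1] [-0.4  0.1]
chisel far butt [ 0.522 -0.4    0.198] [-0.5 -0.1] [-0.7  0.1]
glueA [ 0.764 -0.157  0.162] [1.5 0.3] [ 1.4 -0.2]
glueB [0.817 0.085 0.164] [0.7 0. ] [ 0.5 -0. ]
bluebar [0.338 0.151 0.178] [-0.6  0.2] [-0.6 -0.2]
redswitch [0.481 0.328 0.107] [-0.2  0.1] [-0.1 -0. ]
[1.17442746 0.47287781 0.87353632] [ 0.04917508 -0.52935195  0.94505527]
```

Measured positions agree with the given heights: bar 0.170, butt 0.197, boss 0.016. From the triangulation:
- **Lamp:** yaw about 30°, bar middle at (0.477, 0.287).
- **Stand:** yaw about -8°, hook low point at (0.618, 0.268).

The fingers must leave the bar's middle free for the hook, so I'll grip the bar 24 mm off its middle. I move above it now.

```bash
python3 -m inch '{"series":[-0.015,-0.005,0,0,0.3,-0.040,-0.015,0,0,0.3,-0.068,-0.025,0,0,0.3,-0.096,-0.035,0,0,0.3,-0.124,-0.045,0,0,0.3,-0.152,-0.055,0,0,0.3,-0.180,-0.065,0,0,0.3,-0.206,-0.075,0,0,0.3]}' 60
python3 -m inch '{"series":[-0.028,-0.010,0,6,0.3,-0.056,-0.020,0,12,0.3,-0.084,-0.030,0,18,0.3,-0.112,-0.040,0,24,0.3,-0.140,-0.050,0,30,0.3,-0.168,-0.060,0,36,0.3,-0.192,-0.070,0,42,0.3,-0.206,-0.075,0,46,0.3]}'
python3 - <<'E'
from h import *
s=ctrl.state();c=ctrl.calibration("wrist");im=ctrl.camera("wrist")
print(s["t"],s["position"],s["tcp_rot"],s["gripper_width"])
import pickle;pickle.dump(c,open("w1.pkl","wb"))
for l,X in [("bar-",(0.477+.018,0.287-.031,.17)),("bar+",(0.477-.018,0.287+.031,.17)),("hooktip",(.594,.272,.232))]:
    u=proj(np.array(X),c);print(l,u.round())
cv2.imwrite("pics/w1.png",im[:,:,::-1])
E
```

```text
t: 0.82
position: [0.3085, 0.3868, 0.2312]
tcp_rot: [-180.0, -0.0, 166.2]
ft_force: [0.6, 0.3, 0.2]
gripper_width: 0.0595
finger_force: 0.0
t: 1.48
position: [0.4914, 0.2642, 0.2308]
tcp_rot: [-180.0, 0.0, 119.8]
ft_force: [0.0, 0.7, -0.1]
gripper_width: 0.0595
finger_force: 0.0
1.4833 [0.49142405 0.26417968 0.2308404 ] [-1.79975515e+02  1.65798415e-02  1.19785703e+02] 0.05953750430274044
bar- [313. 276.]
bar+ [312. 158.]
hooktip [504. 393.]
```

View pics/w1.png

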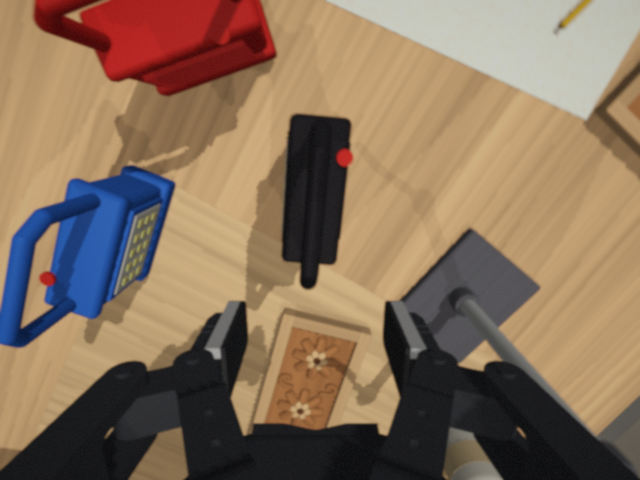

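The wrist view shows the lamp with its bar running from about (320,130) to (308,285), turned a few degrees from my estimate. I'll zoom in with the model overlaid and check the hook too.

```bash
python3 - <<'E'
from h import *
import pickle
c=pickle.load(open("w1.pkl","rb"));im=cv2.imread("pics/w1.png")
f=lambda x,y,w,h,s:cv2.resize(im[y:y+h,x:x+w],None,fx=s,fy=s,interpolation=cv2.INTER_CUBIC)
print("posttop",proj(np.array([.682,.259,.244]),c))
cv2.imwrite("pics/w1z.png",np.hstack([f(260,100,100,200,3),f(420,280,150,200,3)]))
E
```

```text
posttop [636.58395525 498.81223737]
```

View pics/w1z.png

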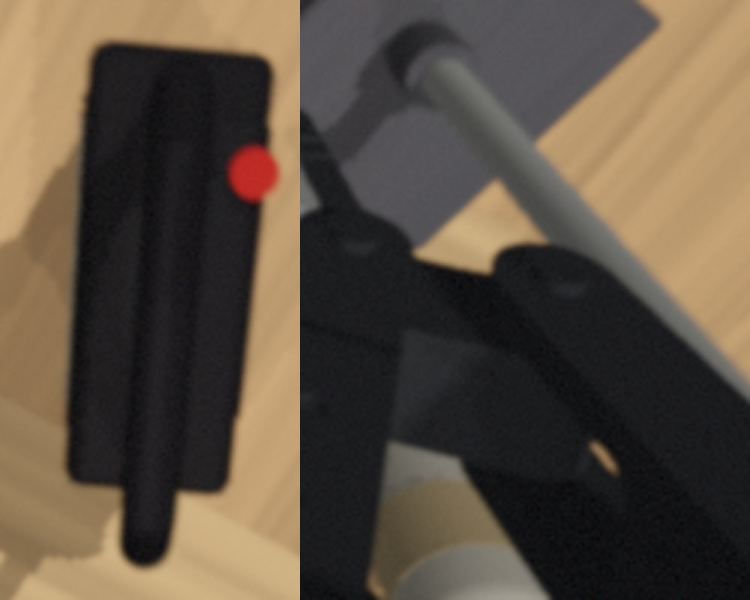

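```bash
cat >> h.py <<'E'
def onz(q,z,c):
    R=np.array(c["R"]);o=-R.T@np.array(c["t"]);d=R.T@np.linalg.inv(np.array(c["intrinsics"]))@np.r_[q,1]
    return o+d*(z-o[2])/d[2]
E
python3 - <<'E'
from h import *
import pickle
c=pickle.load(open("w1.pkl","rb"))
z=lambda u,v:(260+u/3,100+v/3)
for n,q,h in [("bar near end outer",z(146,562),.17),("bar a",z(151,510),.17),("bar b",z(180,180),.17),("bar c",z(186,90),.17)]+[("top%d"%i,z(*p),.105) for i,p in enumerate([(97,45),(268,58),(222,490),(70,483)])]:
    print(n,onz(q,h,c).round(4))
S=C["scene"]
X=[onz(z(*p),.105,c) for p in [(97,45),(268,58),(222,490),(70,483)]]
print("centre",np.mean(X,0)); 
for a,b in((3,0),(2,1)):
    d=X[b]-X[a];print(np.degrees(np.arctan2(d[1],d[0])),np.linalg.norm(d))
E
```

```text
bar near end outer [0.4964 0.2476 0.17  ]
bar a [0.4915 0.2584 0.17  ]
bar b [0.4632 0.3192 0.17  ]
bar c [0.4561 0.3337 0.17  ]
top0 [0.4339 0.3322 0.105 ]
top1 [0.4707 0.3499 0.105 ]
top2 [0.5178 0.2493 0.105 ]
top3 [0.4811 0.2306 0.105 ]
centre [0.47588313 0.29047418 0.105     ]
114.91128771717344 0.11203163928130742
115.08416237433967 0.11109573147906406
```

The lamp is now at yaw 25°, with its bar centre at (0.475, 0.291). I descend and grip 24 mm off the middle, on the near side.

```bash
python3 -m inch '{"series":[0.004,-0.002,0.005,3,0.3,0.0075,-0.003,0.015,5,0.3,0.0075,-0.003,0.028,5,0.3,0.0075,-0.003,0.042,5,0.3,0.0075,-0.003,0.056,5,0.3,0.0075,-0.003,0.068,5,0.3,0.0075,-0.003,0.076,5,0.3,0.0075,-0.003,0.081,5,0.3]}' 80
python3 -m inch '{"series":[0,0,0,0,0.5,0,0,0,0,0.7,0,0,0,0,0.9,0,0,0,0,1,0,0,0,0,1,0,0,0,0,1,0,0,0,0,1,0,0,0,0,1]}' 80
python3 -m inch '{"series":[0,0,-0.003,0,1,0,0,-0.008,0,1,0,0,-0.014,0,1,0,0,-0.021,0,1,0,0,-0.028,0,1,0,0,-0.034,0,1,0,0,-0.038,0,1,0,0,-0.040,0,1]}' 80
```

```text
t: 2.2
position: [0.4826, 0.2709, 0.1493]
tcp_rot: [-179.9, -0.0, 115.2]
ft_force: [0.1, -0.2, 0.0]
gripper_width: 0.0597
finger_force: 0.0
t: 2.87
position: [0.4837, 0.2711, 0.151]
tcp_rot: [179.9, 0.0, 115.2]
ft_force: [-0.1, -0.2, 5.5]
gripper_width: 0.0092
finger_force: 78.2
t: 3.53
position: [0.4834, 0.271, 0.1911]
tcp_rot: [180.0, 0.0, 115.2]
ft_force: [0.0, -0.4, -2.5]
gripper_width: 0.0094
finger_force: 78.0
```

The lamp is lifted and the force shows about 2.5 N. I move to the standoff in front of the hook, raised and turned to the hook's heading.

```bash
python3 -m inch '{"series":[-0.002,0.002,-0.008,2,1,-0.006,0.007,-0.018,6,1,-0.011,0.014,-0.028,11,1,-0.017,0.022,-0.038,17,1,-0.024,0.031,-0.047,23,1,-0.031,0.040,-0.053,28,1,-0.036,0.047,-0.057,32,1,-0.039,0.050,-0.059,33.6,1]}' 80
python3 - <<'E'
from h import *
import pickle
s=ctrl.state();print(s["t"],s["position"],s["tcp_rot"],s["ft_force"])
a=ctrl.camera("scene")[:,:,::-1];b=ctrl.camera("side")[:,:,::-1]
cv2.imwrite("pics/s2.png",a);cv2.imwrite("pics/d2.png",b)
f=lambda im,x,y,w,h,s:cv2.resize(im[y:y+h,x:x+w],None,fx=s,fy=s,interpolation=cv2.INTER_CUBIC)
cv2.imwrite("pics/z2.png",np.hstack([f(a,350,220,160,160,2.5),f(b,150,60,160,160,2.5)]))
E
```

```text
t: 4.2
position: [0.546, 0.2567, 0.2495]
tcp_rot: [180.0, -0.0, 81.4]
ft_force: [-0.3, 0.4, -2.4]
gripper_width: 0.0092
finger_force: 78.1
4.2 [0.54601661 0.2567151  0.24945324] [ 1.79982519e+02 -5.34935487e-03  8.13743745e+01] [-0.26384277  0.39050894 -2.44948081]
```

View pics/z2.png

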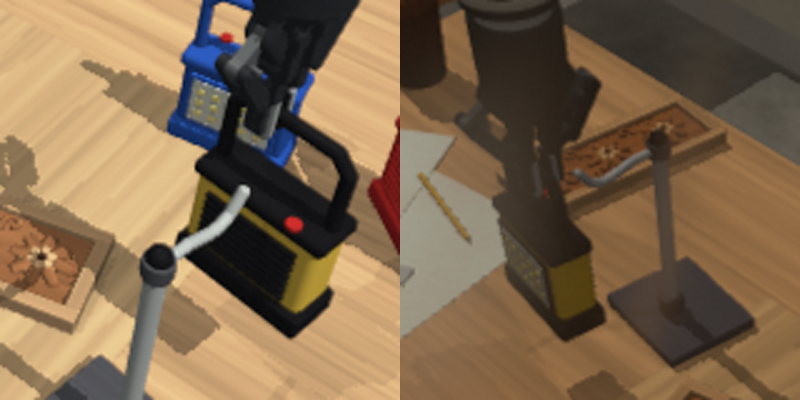

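```bash
python3 - <<'E'
from h import *
S=C["scene"];t=np.array([.546,.2567,.2495]);b=np.array([np.cos(np.radians(81.4)),np.sin(np.radians(81.4)),0])
z=lambda u,v:np.array((350+u/2.5,220+v/2.5))
R=np.array(S["R"]);o=-R.T@np.array(S["t"])
n=np.cross(b,[0,0,1])
for k,q,off in [("bar far end outer",z(352,160),0),("bar near corner",z(240,102),0),("barmid",z(295,130),0),("foot far back corner",z(333,292),.025),("foot near? back corner",z(180,238),.025),("switch",z(294,225),.02)]:
    d=R.T@np.linalg.inv(np.array(S["intrinsics"]))@np.r_[q,1]
    p0=t+n*off; X=o+d*(n@(p0-o))/(n@d); r=X-t
    print(k,"along",round(r@b,4),"z rel tcp",round(r[2],4))
for l,X in [("post",[.682,.259,.244]),("low",[.6177,.2685,.217])]:print(l,proj(np.array(X),S),proj(np.array(X),C["side"]))
E
```

```text
bar far end outer along 0.0689 z rel tcp 0.0205
bar near corner along -0.0217 z rel tcp 0.0078
barmid along 0.0243 z rel tcp 0.0147
foot far back corner along 0.0964 z rel tcp -0.0737
foot near? back corner along -0.0307 z rel tcp -0.1318
switch along 0.0528 z rel tcp -0.0451
post [414.48848243 318.67707468] [253.05641557 112.56515048]
low [437.21450652 309.29525958] [230.77442335 131.81739572]
```

```bash
python3 - <<'E'
from h import *
S=C["scene"];t=np.array([.546,.2567,.2495]);b=np.array([np.cos(np.radians(81.4)),np.sin(np.radians(81.4)),0])
n=np.cross(b,[0,0,1])
for ro in (0,4,8,12):
  r=np.radians(ro); 
  B=b*np.cos(r)+np.array([0,0,1])*np.sin(r); U=np.array([0,0,1])*np.cos(r)-b*np.sin(r)
  c=t+[0,0,.019]+.022*B
  M=lambda x,y,z:((proj(c+n*x+B*y+U*(z-.17),S)-[350,220])*2.5).round()
  print(ro,"footfar",M(.025,.058,0),"footnear",M(.025,-.058,0),"frontfar",M(-.025,.058,0),"switch?",M(.015,.04,.107),"barfar",M(0,.05,.17),"barnear",M(0,-.05,.17))
E
```

```text
0 footfar [291. 342.] footnear [171. 250.] frontfar [331. 306.] switch? [309. 228.] barfar [355. 164.] barnear [236.  86.]
4 footfar [306. 348.] footnear [183. 260.] frontfar [346. 311.] switch? [316. 227.] barfar [357. 159.] barnear [235.  88.]
8 footfar [321. 352.] footnear [194. 270.] frontfar [361. 315.] switch? [322. 226.] barfar [358. 153.] barnear [235.  90.]
12 footfar [336. 356.] footnear [206. 280.] frontfar [376. 318.] switch? [328. 225.] barfar [359. 147.] barnear [235.  92.]
```

The model matches the picture at roll 0, so the lamp hangs level. I slide it 69 mm along the hook, then lower it.

```bash
python3 -m inch '{"series":[0,0.004,0,0,1,0,0.014,0,0,1,0,0.026,0,0,1,0,0.038,0,0,1,0,0.050,0,0,1,0,0.060,0,0,1,0,0.067,0,0,1,0,0.069,0,0,1]}' 80
python3 -m inch '{"series":[0,0,0.003,0,1,0,0,0.009,0,1,0,0,0.016,0,1,0,0,0.024,0,1,0,0,0.031,0,1,0,0,0.037,0,1,0,0,0.041,0,1,0,0,0.042,0,1]}' 80
python3 -m inch '{"series":[0,0,0.0005,0,1,0,0,0.001,0,1,0,0,0.0015,0,1,0,0,0.002,0,1,0,0,0.002,0,1,0,0,0.002,0,1,0,0,0.002,0,1,0,0,0.002,0,1]}' 80
```

```text
t: 4.97
position: [0.6137, 0.2467, 0.2487]
tcp_rot: [-180.0, 0.0, 81.7]
ft_force: [0.7, -1.0, -2.6]
gripper_width: 0.0093
finger_force: 78.1
t: 5.63
position: [0.613, 0.2467, 0.2064]
tcp_rot: [-179.9, 0.0, 81.6]
ft_force: [0.1, -0.2, -3.2]
gripper_width: 0.0097
finger_force: 78.1
t: 6.3
position: [0.6134, 0.2468, 0.2054]
tcp_rot: [180.0, -0.0, 81.6]
ft_force: [-0.9, -0.8, -0.1]
gripper_width: 0.0095
finger_force: 78.1
```

Contact came at the expected height: the bar is at about 0.224 and the hook has taken the weight. I open slowly and only part-way, then rise.

```bash
python3 -m inch '{"series":[0,0,0.001,0,1,0,0,0.001,0,0.85,0,0,0.001,0,0.8,0,0,0.001,0,0.75,0,0,0.001,0,0.7,0,0,0.001,0,0.65,0,0,0.001,0,0.6,0,0,0.001,0,0.6]}' 40
python3 -m inch '{"series":[0,0,0,0,0.6,0,0,0,0,0.6,0,0,-0.004,0,0.6,0,0,-0.012,0,0.6,0,0,-0.024,0,0.6,0,0,-0.038,0,0.6,0,0,-0.054,0,0.6,0,0,-0.070,0,0.6]}' 40
python3 - <<'E'
from h import *
s=ctrl.state();print(s["t"],s["position"],s["tcp_rot"],s["joint_positions"].round(1),s["gripper_width"])
a=ctrl.camera("scene")[:,:,::-1];b=ctrl.camera("side")[:,:,::-1]
f=lambda im,x,y,w,h,s:cv2.resize(im[y:y+h,x:x+w],None,fx=s,fy=s,interpolation=cv2.INTER_CUBIC)
cv2.imwrite("pics/z3.png",np.hstack([f(a,350,220,160,160,2.5),f(b,150,60,160,160,2.5)]))
E
```

```text
t: 6.97
position: [0.6133, 0.2468, 0.2043]
tcp_rot: [180.0, 0.0, 81.6]
ft_force: [-0.3, 0.4, -0.4]
gripper_width: 0.0341
finger_force: 0.0
t: 7.63
position: [0.6131, 0.2468, 0.2758]
tcp_rot: [180.0, -0.0, 81.6]
ft_force: [-1.0, 0.0, -0.6]
gripper_width: 0.0341
finger_force: 0.0
7.6333 [0.61314552 0.24681025 0.2757886 ] [ 1.79978584e+02 -8.68535673e-03  8.16056769e+01] [ 14.9  29.3  26.6  87.3  -0.  113.3] 0.03409182775669473
```

View pics/z3.png

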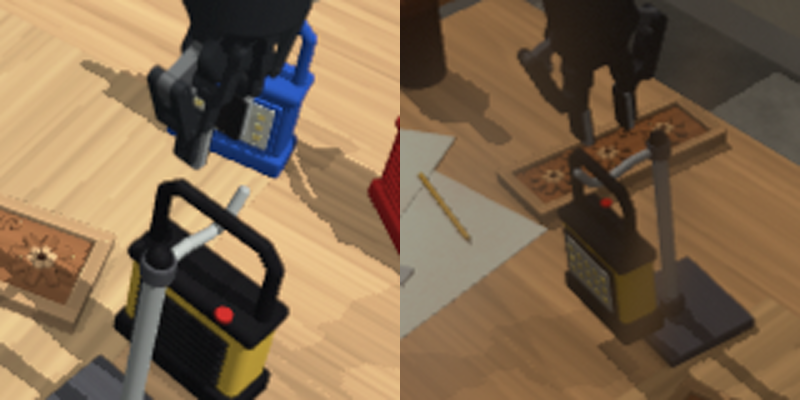

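The lamp hangs on the hook with its lens, seen on the left in the side view, facing away from the post, and the gripper is clear. I move to above the gouge.

```bash
python3 -m inch '{"series":[-0.010,0,-0.005,0,0.5,-0.034,0,-0.005,0,0.5,-0.060,0,-0.005,0,0.5,-0.086,0,-0.005,0,0.5,-0.112,0,-0.005,0,0.5,-0.138,0,-0.005,0,0.5,-0.164,0,-0.005,0,0.5,-0.190,0,-0.005,0,0.5]}' 40
python3 -m inch '{"series":[-0.026,0,0,0,0.5,-0.052,0,0,0,0.5,-0.078,0,0,0,0.5,-0.104,0,0,0,0.5,-0.130,0,0,0,0.5,-0.154,0,0,0,0.5,-0.172,0,0,0,0.5,-0.180,0,0,0,0.5]}' 40
python3 -m inch '{"series":[-0.016,0,0,-6,0.5,-0.036,0,0,-12,0.5,-0.060,0,0,-18,0.5,-0.086,0,0,-24,0.5,-0.112,0,0,-30,0.5,-0.136,0,0,-36,0.5,-0.156,0,0,-42,0.5,-0.166,0,0,-48,0.5]}' 40
python3 -m inch '{"series":[0,0,0,-6,0.5,0,0,0,-12,0.5,0,0,0,-18,0.5,0,0,0,-24,0.5,0,0,0,-30,0.5,0,0,0,-36,0.5,0,0,0,-42,0.5,0,0,0,-43,0.5]}' 40
python3 - <<'E'
from h import *
s=ctrl.state();c=ctrl.calibration("wrist");im=ctrl.camera("wrist")
print(s["position"],s["tcp_rot"],s["joint_positions"].round(1))
import pickle;pickle.dump(c,open("w4.pkl","wb"));cv2.imwrite("pics/w4.png",im[:,:,::-1])
for X in ([.5365,-.2835,.2],[.5365,-.2835,.085]):print(proj(np.array(X),c))
r=np.radians(s["tcp_rot"][2]);d=np.array([.5365,-.2835])-s["position"][:2];print("x",d@[np.cos(r),np.sin(r)],"y",d@[np.sin(r),-np.cos(r)])
E
```

```text
t: 8.4
position: [0.5846, 0.0571, 0.279]
tcp_rot: [-180.0, 0.0, 81.6]
ft_force: [0.6, 0.5, 0.5]
gripper_width: 0.0432
finger_force: 0.0
t: 9.07
position: [0.5582, -0.1216, 0.2789]
tcp_rot: [-179.9, 0.0, 81.5]
ft_force: [-0.3, 0.5, 0.6]
gripper_width: 0.0427
finger_force: 0.0
t: 9.73
position: [0.5343, -0.2852, 0.2787]
tcp_rot: [-180.0, -0.0, 129.8]
ft_force: [1.1, -0.4, -0.3]
gripper_width: 0.0425
finger_force: 0.0
t: 10.4
position: [0.5348, -0.283, 0.279]
tcp_rot: [180.0, -0.0, 172.9]
ft_force: [-0.5, -0.2, -0.1]
gripper_width: 0.0428
finger_force: 0.0
[ 0.53477547 -0.2830136   0.27901936] [ 1.79977637e+02 -3.48073493e-02  1.72911116e+02] [-35.6  23.   16.5  83.6   0.  -28.5]
[315.28774293 255.48112757]
[315.20472038 215.0540283 ]
x -0.00177137575194832 y -0.0002698555108266874
```

```bash
python3 - <<'E'
import cv2,numpy as np
im=cv2.imread("pics/w4.png").astype(int)
for r in (240,250,258,265):
    row=im[r]; m=(row.sum(1)<200); xs=np.where(m[255:375])[0]+255
    print(r,xs.min() if len(xs) else None,xs.max() if len(xs) else None,len(xs), row[315])
E
```

```text
240 298 325 28 [19 33 57]
250 296 327 32 [34 56 97]
258 298 326 29 [35 55 95]
265 304 319 16 [31 51 89]
```

```bash
python3 -m inch '{"series":[-0.002,0,0.006,0,0.5,-0.002,0,0.016,0,0.5,-0.002,0,0.027,0,0.5,-0.002,0,0.038,0,0.5,-0.002,0,0.048,0,0.5,-0.002,0,0.056,0,0.5,-0.002,0,0.060,0,0.5,-0.002,0,0.060,0,0.5]}' 40
```

```text
t: 11.12
position: [0.5367, -0.2834, 0.2183]
tcp_rot: [180.0, -0.1, 172.5]
ft_force: [0.6, 0.6, -0.6]
gripper_width: 0.0428
finger_force: 0.0
```

```bash
python3 -m inch '{"series":[0,-0.002,0.006,0,0.5,0,-0.002,0.018,0,0.5,0,-0.002,0.031,0,0.5,0,-0.002,0.044,0,0.5,0,-0.002,0.057,0,0.5,0,-0.002,0.068,0,0.5,0,-0.002,0.076,0,0.5,0,-0.002,0.079,0,0.5]}' 40
python3 -m inch '{"series":[0,0,0,0,0.6,0,0,0,0,0.7,0,0,0,0,0.8,0,0,0,0,1,0,0,0,0,1,0,0,0,0,1,0,0,0,0,1,0,0,0,0,1]}' 50
```

```text
t: 11.78
position: [0.5365, -0.2856, 0.1393]
tcp_rot: [180.0, -0.0, 172.6]
ft_force: [0.0, 0.3, 0.7]
gripper_width: 0.0425
finger_force: 0.1
t: 12.45
position: [0.537, -0.2859, 0.1408]
tcp_rot: [-180.0, 0.1, 172.6]
ft_force: [-0.3, 0.3, 5.8]
gripper_width: 0.0241
finger_force: 49.6
```

The gouge is gripped at about 50 N with a 24 mm opening. The tool always points straight down, so I'll get the slant by pivoting the gouge in light pads, pushing its blade against the block's far top edge. First I draw it out and bring it beside that edge.

```bash
python3 -m inch '{"series":[0,0,-0.005,0,1,0,0,-0.016,0,1,0,0,-0.030,0,1,0,0,-0.044,0,1,0,0,-0.058,0,1,0,0,-0.072,0,1,0,0,-0.084,0,1,0,0,-0.090,0,1]}' 50
python3 -m inch '{"series":[-0.004,0.002,0,0,1,-0.014,0.006,0,0,1,-0.026,0.010,0,0,1,-0.038,0.015,0,0,1,-0.049,0.020,0,0,1,-0.057,0.023,0,0,1,-0.062,0.025,0,0,1,-0.062,0.025,0,0,1]}' 50
python3 -m inch '{"series":[0,0,0.005,0,1,0,0,0.015,0,1,0,0,0.028,0,1,0,0,0.042,0,1,0,0,0.056,0,1,0,0,0.070,0,1,0,0,0.079,0,1,0,0,0.082,0,1]}' 50
python3 - <<'E'
from h import *
s=ctrl.state();print(s["position"],s["tcp_rot"],s["ft_force"],s["gripper_width"])
a=ctrl.camera("scene")[:,:,::-1];b=ctrl.camera("side")[:,:,::-1]
f=lambda im,x,y,w,h,s:cv2.resize(im[y:y+h,x:x+w],None,fx=s,fy=s,interpolation=cv2.INTER_CUBIC)
cv2.imwrite("pics/z5.png",np.hstack([f(a,180,140,160,160,2.5),f(b,340,220,160,160,2.5)]))
E
```

```text
t: 13.12
position: [0.537, -0.2858, 0.2319]
tcp_rot: [-180.0, 0.1, 172.6]
ft_force: [0.7, -1.0, -1.7]
gripper_width: 0.0243
finger_force: 49.1
t: 13.78
position: [0.6023, -0.2683, 0.2293]
tcp_rot: [180.0, -0.1, 172.7]
ft_force: [-0.3, 0.6, -1.2]
gripper_width: 0.0241
finger_force: 49.1
t: 14.45
position: [0.6004, -0.2687, 0.1468]
tcp_rot: [180.0, -0.1, 172.6]
ft_force: [-0.4, -0.3, -1.5]
gripper_width: 0.0242
finger_force: 49.1
[ 0.60042361 -0.26870154  0.14675991] [ 1.79953639e+02 -1.12232610e-01  1.72573863e+02] [-0.39691954 -0.33658232 -1.47190036] 0.02415556639463447
```

View pics/z5.png

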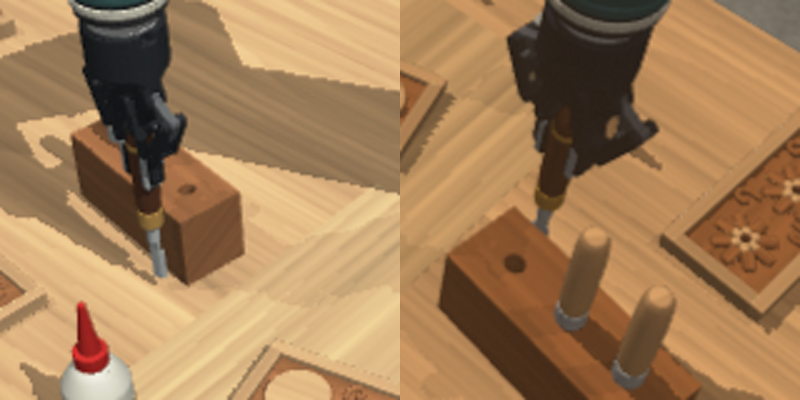

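The gouge hangs vertical, its blade just outside the block's far face at scene zoom (158,260). Now I pivot it with a light grip.

```bash
python3 -m inch '{"series":[0,0,0,0,1,0.004,0,0,0,1,0.012,0,0,0,1,0.020,0,0,0,1,0.028,0,0,0,1,0.036,0,0,0,1,0.043,0,0,0,1,0.048,0,0,0,1]}' 20
python3 -m inch '{"series":[0.006,0,0,0,1,0.014,0,0,0,1,0.022,0,0,0,1,0.030,0,0,0,1,0.038,0,0,0,1,0.046,0,0,0,1,0.054,0,0,0,1,0.060,0,0,0,1]}' 20
cat > g.py <<'E'
# gouge pose: brass-coloured ferrule/ring and blade are found in scene/side crops
from h import *
s=ctrl.state();print(s["t"],s["position"],s["tcp_rot"],s["gripper_width"],s["ft_force"].round(1))
import sys
for n in("scene","side"):
    im=ctrl.camera(n)[:,:,::-1];cv2.imwrite(f"pics/{sys.argv[1]}_{n}.png",im)
    u=proj(s["position"]+[0,0,.019],C[n]);print(n,"grip px",u.round(1))
    h=cv2.cvtColor(im,cv2.COLOR_BGR2HSV)
    m=cv2.inRange(h,(18,130,60),(32,255,255));x,y=map(int,u);w=np.zeros_like(m);cv2.circle(w,(x,y),75,255,-1);m&=w
    k,l,st,ce=cv2.connectedComponentsWithStats(m)
    for i in range(1,k):
        if st[i,4]>=6:print(n,ce[i].round(1),st[i].tolist())
E
python3 g.py t1
```

```text
t: 15.22
position: [0.5538, -0.2628, 0.149]
tcp_rot: [-180.0, 0.2, 172.6]
ft_force: [7.2, -0.5, -2.7]
gripper_width: 0.0244
finger_force: 48.9
t: 15.88
position: [0.4935, -0.2548, 0.1485]
tcp_rot: [-180.0, 0.0, 172.6]
ft_force: [3.3, -0.4, 0.6]
gripper_width: 0.0245
finger_force: 45.9
15.8833 [ 0.493481   -0.25483233  0.14852652] [-1.79991150e+02  2.44133597e-02  1.72595532e+02] 0.024496354121700946 [ 3.3 -0.4  0.6]
scene grip px [272.7 185.7]
scene [256.8 209.4] [252, 204, 11, 11, 67]
side grip px [364.8 306.4]
```

```bash
cat > pl.py <<'E'
from h import *
def onplane(q,cam,t,yaw):
    r=np.radians(yaw);e=np.array([np.cos(r),np.sin(r),0]);n=np.array([-e[1],e[0],0])
    c=C[cam];R=np.array(c["R"]);o=-R.T@np.array(c["t"]);d=R.T@np.linalg.inv(np.array(c["intrinsics"]))@np.r_[q,1]
    X=o+d*(n@(t-o))/(n@d);return (X-t)@e,(X-t)[2]
E
python3 - <<'E'
from pl import *
t=np.array([.4935,-.2548,.1485+.019])
a,z=onplane((256.8,209.4),"scene",t,172.6);print(a,z,np.hypot(a,z),np.degrees(np.arctan2(-a,-z)))
im=cv2.imread("pics/t1_scene.png")
im2=cv2.imread("pics/t1_side.png")
f=lambda im,x,y,s:cv2.resize(im[y:y+160,x:x+160],None,fx=s,fy=s,interpolation=cv2.INTER_CUBIC)
cv2.imwrite("pics/t1z.png",np.hstack([f(im,190,110,2.5),f(im2,290,220,2.5)]))
E
```

```text
-0.05308994910311276 -0.045884934301501645 0.07017100463599069 49.16358190532126
```

The ferrule lies 70 mm from the grip at about 48°, so the pivot worked. I tighten the grip, lift off the edge, measure the gouge again, and refine the boss position.

```bash
python3 -m inch '{"series":[0,0,0,0,1,0,0,0,0,1,0,0,-0.004,0,1,0,0,-0.014,0,1,0,0,-0.028,0,1,0,0,-0.044,0,1,0,0,-0.056,0,1,0,0,-0.062,0,1]}' 90
python3 g.py t2
python3 - <<'E'
from h import *
for n,q in(("scene",(300,298)),("side",(330,258.4))):
    print(n,onz(q,.018,C[n]).round(4))
    im=cv2.imread(f"pics/{n}0.png");g=cv2.cvtColor(im,cv2.COLOR_BGR2HSV)
    x,y=map(int,q);ref=g[y-3:y+4,x-3:x+4].reshape(-1,3).mean(0);print(ref.round())
    m=np.zeros((482,642),np.uint8);k=cv2.floodFill(im.copy(),m,(x,y),0,(9,9,9),(9,9,9),cv2.FLOODFILL_MASK_ONLY)
    ys,xs=np.where(m[1:-1,1:-1]);print(k[0],xs.min(),xs.max(),ys.min(),ys.max())
    ct=max(cv2.findContours(m[1:-1,1:-1],cv2.RETR_EXTERNAL,cv2.CHAIN_APPROX_NONE)[0],key=len)
    e=cv2.fitEllipse(ct);print(e,onz(e[0],.018,C[n]).round(4))
E
```

```text
t: 16.65
position: [0.4945, -0.255, 0.2115]
tcp_rot: [-180.0, 0.0, 172.6]
ft_force: [-0.3, -1.0, -0.3]
gripper_width: 0.0237
finger_force: 88.2
16.65 [ 0.49452193 -0.25503767  0.21149793] [-1.79970199e+02  1.39365473e-02  1.72614545e+02] 0.023710178251128675 [-0.3 -1.  -0.3]
scene grip px [270.7 164.1]
scene [254.7 188.9] [250, 184, 11, 11, 69]
side grip px [368.8 286.2]
scene [ 0.6249 -0.0503  0.018 ]
[ 16. 109. 213.]
399 286 311 288 307
((298.77630615234375, 297.4281921386719), (18.81413459777832, 24.960369110107422), 87.31464385986328) [ 0.6255 -0.0537  0.018 ]
side [ 0.6245 -0.0559  0.018 ]
[ 15. 136. 140.]
380 317 340 248 266
((328.84039306640625, 257.1184387207031), (18.67706871032715, 23.898738861083984), 94.47460174560547) [ 0.6254 -0.0513  0.018 ]
```

```bash
python3 - <<'E'
from pl import *
t=np.array([.4945,-.2550,.2115+.019]);yaw=172.6
a,z=onplane((254.7,188.9),"scene",t,yaw);print(a,z,np.hypot(a,z),np.degrees(np.arctan2(-a,-z)))
im=cv2.imread("pics/t2_scene.png");h=cv2.cvtColor(im,cv2.COLOR_BGR2HSV)
m=cv2.inRange(h,(0,0,50),(180,70,255));m[:192]=0;m[240:]=0;m[:,:215]=0;m[:,262:]=0
k,l,st,ce=cv2.connectedComponentsWithStats(m)
for i in range(1,k):
    if st[i,4]>15:
        ys,xs=np.where(l==i);o=np.argsort(ys);p=np.c_[xs,ys]
        end=p[ys>=ys.max()-1].mean(0);print(st[i].tolist(),end)
        a,z=onplane(end,"scene",t,yaw);print("edge",a,z,np.hypot(a,z),np.degrees(np.arctan2(-a,-z)))
f=lambda im,x,y,s:cv2.resize(im[y:y+160,x:x+160],None,fx=s,fy=s,interpolation=cv2.INTER_CUBIC)
E
```

```text
-0.05199817380673912 -0.04702002850725956 0.07010487258428869 47.87812504561994
[223, 192, 9, 5, 41] [227.5        195.42857143]
edge -0.12692158589933122 -0.029081679998396226 0.13021072566701422 77.09452859463718
[236, 192, 19, 28, 227] [240.375 218.375]
edge -0.10143157378796405 -0.11045788288332464 0.14996435593890123 42.560723735308265
```

The tilt is about 42–48° with the edge about 150 mm from the grip. I move over the boss with margin, keeping the edge around 7 cm up, for a close look.

```bash
python3 -m inch '{"series":[0,0.006,0,0,1,0,0.020,0,0,1,0,0.036,0,0,1,0,0.053,0,0,1,0,0.070,0,0,1,0,0.086,0,0,1,0,0.100,0,0,1,0,0.110,0,0,1]}' 90
python3 -m inch '{"series":[0,0.016,0.004,0,1,0,0.032,0.010,0,1,0,0.050,0.018,0,1,0,0.068,0.028,0,1,0,0.084,0.037,0,1,-0.001,0.097,0.044,0,1,-0.002,0.105,0.049,0,1,-0.002,0.108,0.050,0,1]}' 90
python3 g.py t3
python3 - <<'E'
from h import *
f=lambda im,x,y,w,h,s:cv2.resize(im[y:y+h,x:x+w],None,fx=s,fy=s,interpolation=cv2.INTER_CUBIC)
a=cv2.imread("pics/t3_scene.png");b=cv2.imread("pics/t3_side.png")
cv2.imwrite("pics/t3z.png",np.hstack([f(a,250,200,100,130,4),f(b,270,165,100,130,4)]))
E
```

```text
t: 17.42
position: [0.5081, -0.1435, 0.2097]
tcp_rot: [180.0, -0.1, 172.7]
ft_force: [-0.2, 0.4, -0.2]
gripper_width: 0.0236
finger_force: 88.2
t: 18.08
position: [0.5239, -0.0376, 0.1592]
tcp_rot: [180.0, -0.1, 172.7]
ft_force: [-0.1, 0.4, -0.9]
gripper_width: 0.0238
finger_force: 88.2
18.0833 [ 0.52392878 -0.03755912  0.15924548] [ 1.79985697e+02 -9.30409712e-02  1.72677483e+02] 0.023794484633603046 [-0.1  0.4 -0.9]
scene grip px [333.6 225.6]
scene [316.1 252.2] [311, 246, 12, 12, 81]
side grip px [293.8 231.9]
side [244.6 180.7] [237, 170, 15, 20, 187]
side [315.8 233.1] [315, 231, 3, 6, 9]
```

View pics/t3z.png

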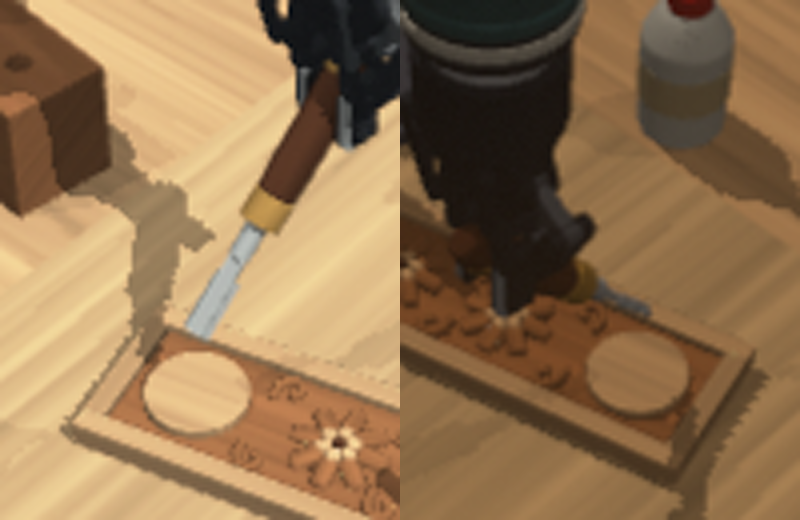

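The edge is at scene (300,283) and side (331,242), and the ferrule at scene (317,252.7) and side (316,235). The boss is at scene (299,298) and side (329,258).

```bash
python3 - <<'E'
from pl import *
E,e=tri((300,283.2),(331.2,242));F,f=tri((317,252.7),(315.8,235));O,_=tri((314.2,256.8),(319.2,236.5))
G=np.array([.5239,-.0376,.1592+.019])
print(E,e,F,f,O)
for n,A in(("F-E",F-E),("O-E",O-E),("G-E",G-E)):print(n,np.linalg.norm(A),"tilt",np.degrees(np.arctan2(np.hypot(*A[:2]),A[2])),np.degrees(np.arctan2(A[1],A[0])))
for q in((300,283.2),(314.2,256.8),(317,252.7),(332.8,217.5)):
    a,z=onplane(q,"scene",G,172.7);print(a,z)
Bs=tri((298.9,297.6),(329.2,257.6));print(Bs)
d=np.array([.6255,-.0525])-E[:2];r=np.radians(172.7);print("dx",d@[np.cos(r),np.sin(r)],"dy",d@[np.sin(r),-np.cos(r)])
E
```

```text
[ 0.62784728 -0.04982379  0.07026988] [array([-1.2, -0. ]), array([-1.2, -0. ])] [ 0.57797622 -0.04454245  0.13093088] [array([-1.9,  0. ]), array([-1.9, -0.1])] [ 0.58533867 -0.04721542  0.12218192]
F-E 0.07870687576556794 tilt 39.58136621054281 173.9549025620451
O-E 0.06714644881153896 tilt 39.36539764996314 176.4886713802475
G-E 0.15034417143887766 tilt 44.1196994696711 173.29304296570234
-0.10021062235948436 -0.11200410404456582
-0.05728922828685775 -0.057830067927076984
-0.048957746733700146 -0.05065526302696363
-0.003117851299454262 0.024454618683823065
(array([ 0.62531554, -0.05301618,  0.01774534]), [array([0.1, 0. ]), array([0.1, 0. ])])
dx 0.0019882030896219626 dy -0.0029527691464756294
```

```bash
python3 - <<'E'
from pl import *
from scipy.optimize import least_squares
im=cv2.imread("pics/t3_scene.png");h=cv2.cvtColor(im,cv2.COLOR_BGR2HSV)
# masks: steel, brass, dark handle in the crop right of panel
R=np.zeros(im.shape[:2],np.uint8);cv2.fillPoly(R,[np.int32([(294,288),(306,288),(337,236),(338,216),(322,216),(302,258)])],255)
wood=cv2.inRange(h,(8,60,150),(30,140,255))
m=R&~wood
rows=[];
for y in range(222,284):
    xs=np.where(m[y])[0]
    if len(xs):rows.append((xs.mean(),y,len(xs)))
rows=np.array(rows);print(rows[::6].round(1).tolist())
G=np.array([.5239,-.0376,.1782])
P_=np.array([onplane(r[:2],"scene",G,172.7) for r in rows])
for lo,hi in((222,284),(236,284),(240,270),(258,282)):
    s=(rows[:,1]>=lo)&(rows[:,1]<=hi);k=np.polyfit(P_[s,1],P_[s,0],1);print(lo,hi,"tilt",np.degrees(np.arctan(k[0])),"a at z=0",k[1])
E
```

```text
[[331.0, 222.0, 15.0], [330.5, 228.0, 14.0], [329.0, 234.0, 17.0], [323.0, 240.0, 13.0], [320.0, 246.0, 13.0], [316.0, 252.0, 11.0], [312.5, 258.0, 6.0], [309.5, 264.0, 6.0], [305.0, 270.0, 7.0], [302.5, 276.0, 8.0], [300.0, 282.0, 7.0]]
222 284 tilt 41.650155069715694 a at z=0 -0.008321465030112865
236 284 tilt 42.35468513798585 a at z=0 -0.007026814318592042
240 270 tilt 43.608693287736564 a at z=0 -0.005607244958301565
258 282 tilt 38.45110843243084 a at z=0 -0.01753426128352448
```

The full-axis fit gives a tilt of about 42°, with the edge at z≈0.068 and within 3 mm of the boss middle. I lower it 30 mm and trim sideways.

```bash
python3 -m inch '{"series":[0,-0.001,0.003,0,1,0,-0.002,0.008,0,1,0,-0.0025,0.014,0,1,0,-0.0025,0.020,0,1,0,-0.0025,0.025,0,1,0,-0.0025,0.028,0,1,0,-0.0025,0.030,0,1,0,-0.0025,0.030,0,1]}' 90
python3 -m inch '{"series":[0,0,0,0,1,0,0,0,0,1,0,0,0,0,1,0,0,0,0,1,0,0,0,0,1,0,0,0,0,1,0,0,0,0,1,0,0,0,0,1]}' 90
python3 g.py t4
python3 - <<'E'
from pl import *
G=ctrl.state()["position"]+[0,0,.019]
q=(308.2,276)
print(proj(np.array([.6255,-.0525,.038]),C["scene"]))
im=cv2.imread("pics/t4_scene.png");h=cv2.cvtColor(im,cv2.COLOR_BGR2HSV)
m=cv2.inRange(h,(0,0,90),(180,55,255))|cv2.inRange(h,(85,0,80),(130,255,255));m[:260]=0;m[305:]=0;m[:,:288]=0;m[:,322:]=0
k,l,st,ce=cv2.connectedComponentsWithStats(m)
for i in range(1,k):
    if st[i,4]>15:
        ys,xs=np.where(l==i);end=(xs[ys>=ys.max()-1].mean(),ys.max());a,z=onplane(end,"scene",G,172.7)
        r=np.radians(172.7);print(st[i].tolist(),end,"edge",G+np.array([a*np.cos(r),a*np.sin(r),z]))
E
```

```text
t: 18.85
position: [0.5239, -0.0415, 0.1298]
tcp_rot: [180.0, -0.0, 172.6]
ft_force: [-1.2, -0.2, 0.1]
gripper_width: 0.0238
finger_force: 88.2
t: 19.52
position: [0.5241, -0.0415, 0.1303]
tcp_rot: [180.0, 0.0, 172.6]
ft_force: [0.0, 0.6, -1.1]
gripper_width: 0.0234
finger_force: 88.2
19.5167 [ 0.52409733 -0.04150292  0.1302943 ] [1.79999866e+02 2.73571328e-03 1.72602699e+02] 0.023383290739761694 [ 0.   0.6 -1.1]
scene grip px [331.9 234.8]
scene [314.6 261.1] [309, 256, 13, 11, 79]
side grip px [295.3 242. ]
side [248.4 184.7] [244, 182, 8, 7, 19]
[298.92875793 291.80785903]
[295, 264, 19, 29, 183] (np.float64(299.6), np.int64(292)) edge [ 0.6217232  -0.05401431  0.03310734]
```

The edge pixel (299.6, 292) matches the prediction (298.9, 291.8) for 20 mm above the boss middle. The grip is firm and nothing is touching, so I hand in.

```bash
python3 -c "
from rig import ctrl
print(ctrl.finish_job())"
```

```text
the job is handed in; nothing more can be done
None
```

The job is handed in at about 19.5 s: the yellow lamp hangs on the hook with its lens away from the post, and the gripper still holds the gouge at about 42°, its edge roughly 15–20 mm above the middle of the boss by my camera measurements.

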